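Unlock the eccentric cam and push the sample slide home

TASK

The slide that carries the lidded metal dish is blocked by the eccentric cam in front of it. With the fingertips only, first push the post of the cam's lever round until the cam's low point faces the slide (the lever then points straight away from the slide), and only then push the slide forward by its upright back plate until it is fully home against its stops. The dish rides along in its seat: do not grasp or lift it or anything else, leave the cam at its low point and all other things where they are, and finish clear of everything.

Things in the scene. Friction and masses are not known exactly. Their poses are not given: they have to be found in the camera images.
- shuttle: The fixture, fixed to the bench: grey base plate 106 mm wide, 12 mm thick, x = -160 to +55 mm, with two rails (y = +-40 to +-50, top z = 26, x = -155 to -17 mm) and the slide between them. Origin on the bench under the cam's axis; own x points forward (the way the slide is pushed), y left, z up. Its yaw is within 20 degrees of the robot's x axis.
- cam (a joint): Turn of the cam about the vertical axis through the fixture's origin, rad, positive anticlockwise from above. 0 = low point faces the slide, lever along the fixture's +x. Starts at 1.4 to 2.0, lever out to the left: turn it clockwise. No stop or catch at 0; it turns on to -0.9. About 2 N at the post turns it; it stays where it is left. Off 0 by more than about 0.5 it blocks the slide.
- cam_disc (a point): Centre of the eccentric cam: a dark steel disc of radius 30 mm, z = 25 to 37 mm above the bench (this point at 31 mm), 16 mm off the turning axis on the lever's side, so the bulge points where the lever points and the low point is opposite the lever.
- lever_post (a point): Middle of the upright black post at the lever's end, 60 mm from the cam's axis: diameter 16 mm, from z = 42 to 80 mm above the bench, this point at 62 mm. The flat lever below it lies at z = 37 to 43 mm. Push it from the side.
- slide (a joint): Travel of the slide, m, along the fixture's +x: 0 at the start, 0.040 fully home (hard stop). Friction about 2 N; it stays where it is left.
- push_plate (a point): Centre of the rear face of the slide's upright back plate (78 mm wide, 6 mm thick, from z = 23 to 63 mm above the bench), this point at z = 45 mm. At the start it is 144 mm behind the cam's axis (fixture x = -144 mm, y = 0). Push it from behind, along the fixture's +x. The base plate's top behind it is at z = 12 mm.
- seat (a point): Centre of the dish's seat on the slide, 42 mm ahead of the rear face of the back plate, z = 24 mm; four 6 mm high lugs stand round it.
- dish: Lidded aluminium moisture dish, diameter 68 mm, 24 mm high, standing loose in the seat on the slide (top at z = 48 mm). Origin at the centre of its underside. It is to ride along, untouched.
- clock: Loose small grey countdown timer, 58 x 58 mm, 18 mm high, beside the fixture (left or right; it changes places with the tape roll); bystander. Origin at the centre of its underside.
- tape_roll: Loose roll of brown tape, 96 mm across, 48 mm high, beside the fixture (left or right); bystander. Origin at the centre of its underside.
- cell: Loose battery cell standing upright, diameter 15 mm, 50 mm high, to the left of the slide; bystander.
- tweezers: Steel forceps, 149 mm long, 10 mm high, flat on the bench to the right of the slide; bystander.
- driver: Loose screwdriver, 149 mm long, 17 mm high, flat on the bench farther to the right of the slide; bystander.
- spat: Steel spatula, 199 mm long, 6 mm high, flat on the bench farther to the left of the slide; bystander.

How it is judged:
By the outcome, as a careful person would: the job done as asked, in the order asked, and still so for the second after the job is handed in, with the robot touching nothing.
It also fails if it takes over 45 s, if anything falls off the work surface, if the arm or the gripper's body presses on something with over 40 N, if the wrist force passes 120 N, or if a joint passes its speed limit or range.

ROBOT

A 6-joint arm with a two-finger parallel gripper is mounted at the origin on a cart in front of the work surface, level with it; the furniture and walls round the work are solid. World frame = base frame: x ahead of the robot, y to its left, z up, the work surface at z = 0. Lengths are in mm, angles in rad, forces in N, time in s.
With the tool pointing down it reaches from about 350 to 850 mm from the base axis. Payload 8.1 kg.
Tool frame: the origin (TCP) lies where the fingers leave the gripper's body, on its centre line; the fingertips stand 84 mm ahead of it and the grasp point (between the pads) lies 65 mm ahead of it (bot.tcp_to_grasp is the distance from the TCP to the grasp point, in mm); y points along the fingers, x is the direction in which the jaws open and shut, and the axes are right-handed (so a half turn about y gives the same grasp; the last joint's range is limited). The gripper opens to 93 mm and grips with 3 to 60 N. Pads are 15 mm wide; open, the fingers measure 128 mm over their backs; the gripper's body (75 mm by 188 mm) begins 65 mm behind the grasp point.
Start: joints at [-1.258, 0.13, 1.488, -0, 1.523, -0.085], TCP at [232.455, -553.146, 302.735] pointing down, gripper open.
Joint ranges: [-2.96, 2.96], [-0.89, 2.26], [0.02, 2.5], [-1.34, 4.48], [0, 2.73], [-2.66, 2.66]. Speed limits (rad/s): [2.39, 2.39, 2.79, 3.14, 3.14, 3.14].

INTERFACE

Orientations are given as [roll, pitch, yaw] about the fixed x, y, z axes, in that order (R = Rz(yaw) Ry(pitch) Rx(roll)).
In Python, from rig import readout, optics, close_job, finder, bot gives the robot as it stands.
- The arm moves only by the tool step_arm, never from a script. Its argument "rows" is one flat list of numbers, 5 for each row, row after row: the opening, from 0 (shut) to 1 (fully open), then the shift along the tool's x, y, z in mm, then the turn about the tool's y in rad. A call has 1 to 10 rows; each row is the pose to reach, as a shift and turn from the pose commanded when the call began, along the tool's axes at that moment; what a row does not reach only later rows make up. A row lasts 1/12 s, in which the tool goes at most 41.7 mm and 7.16 degrees, less where a joint would pass 70% of its speed; a pose out of reach is approached as far as the arm can. A call with a gripper value outside its range is refused whole. The fingers move at their own pace and stop on an object; the grip force is fixed at half the most. Time passes only in rows, so rows that repeat a pose let the fingers close. It gives the time, the measured TCP pose, the force and the opening at its end, in the units of the state.
- readout.sense(): the state, without advancing time (a new reading comes with each control period).
- optics.read_camera(name): name is "scene" or "side" or "wrist"; returns the picture (480x640x3 uint8, red, green, blue); there is no depth.
- optics.get_calibration(name): a dict with "K" (3x3 intrinsics, pixels), "R" (3x3) and "t" (3): a world point X has camera coordinates R X + t. Camera axes: x right, y down, z forward; pixel columns grow to the right and rows downward; lengths in mm; the calibration is good to about 2 mm. The wrist camera is an equidistant fisheye: a pixel r from the principal point sees the ray r / f radians off the axis. A picture is of the moment at which its call begins: read the wrist's pose just before it. get_calibration takes no time and is no camera call; for the wrist camera it gives the pose at the moment of the call.
- close_job(): hands the job in, once; it reports no verdict.
Trained networks look in the newest picture that a camera, given by its name, has taken for a name from the list of things; names that differ only in an ending like _2 or _b are one class to them, and where a whole thing is asked for, a point or a joint stands for the part that bears it (a point fixed in the world has none). Each returns a list of dicts, best first, with "confidence" (0 to 1); they miss things now and then, are a little off and sometimes report something else, mostly with a low value. They report only what shows in the picture. A call takes as long as a camera call.
- finder.boxes_of(camera, thing): "uv" ([column, row] in pixels, amid what is visible of it).
- finder.mark_of(camera, thing): "uv" ([column, row] in pixels: a listed point, or the origin of a listed thing).
The state is a dict: "time_s": time; "joint_pos": joint angles; "joint_vel": joint speeds; "tau": joint torques, N m; "eef_pos": TCP position; "ee_rot": TCP orientation; "wrist_force": force on the tool from outside, world axes, zero at the start; "wrist_torque": the same for the moment, N m; "opening": opening from 0.0 (shut) to 1.0 (fully open).
Only numpy, scipy, OpenCV 4.12 (cv2) and the standard library are available. Lean on these libraries where they do the work, as an engineer would, in place of code of your own. Each camera call takes 0.05 s, during which the arm holds its last target.

## Working session

There is one attempt and no reset: what is moved stays moved. The work goes in short steps, Python scripts to look and compute and a tool call to move; the robot and the scene stay as the last step left them, time stands still between calls to the robot, and variables do not carry over. Pictures are saved under pics/ and viewed, and the job is handed in when it is done.

Besides the shell and the picture viewer there is one more tool, called after "Call:" by a JSON object that holds its "op" and its "data", one argument or row to a line. step_arm: Moves the arm, as the interface text tells. Its arguments: {"type":"object","properties":{"rows":{"type":"array"}},"required":["rows"]}

```bash
mkdir -p pics; ls; python3 - <<'E'
from rig import readout, optics, finder, bot
import cv2
s=readout.sense(); print({k:s[k] for k in ['time_s','eef_pos','ee_rot','wrist_force','opening']})
for c in ['scene','side']:
    im=optics.read_camera(c); cv2.imwrite(f'pics/{c}0.png',im[:,:,::-1])
    k=optics.get_calibration(c); print(c,k)
    for n in ['lever_post','push_plate','cam_disc','seat','dish','shuttle','clock','tape_roll','cell']:
        r=finder.mark_of(c,n); print(c,n,[(d['uv'],round(d['confidence'],2)) for d in r[:2]])
print(readout.sense()['time_s'])
E
```

```text
pics
{'time_s': 0.0, 'eef_pos': array([ 232.32989649, -552.75696885,  301.69390965]), 'ee_rot': array([-1.57068028,  0.00180715, -1.1729627 ]), 'wrist_force': array([-0.81451361,  0.02473516, -0.02053421]), 'opening': 0.9985776970529084}
scene {'K': array([[490.11882518,   0.        , 315.70777159],
       [  0.        , 490.11882518, 244.57854985],
       [  0.        ,   0.        ,   1.        ]]), 'R': array([[-0.59929316, -0.80044189, -0.01185279],
       [-0.43075221,  0.33491472, -0.83802426],
       [ 0.6747594 , -0.49711659, -0.54550421]]), 't': array([332.13580605, 269.62186494, 634.99481779])}
scene lever_post [([247.0, 255.0], 0.8)]
scene push_plate []
scene cam_disc [([264.9, 254.6], 0.89)]
scene seat [([306.3, 275.4], 0.97)]
scene dish [([305.7, 274.6], 0.67)]
scene shuttle [([269.1, 265.1], 0.72)]
scene clock [([330.4, 242.8], 0.67)]
scene tape_roll [([204.6, 307.4], 0.62), ([263.9, 255.1], 0.57)]
scene cell [([272.0, 321.3], 0.75)]
side {'K': array([[600.40747177,   0.        , 336.20128901],
       [  0.        , 600.40747177, 233.32538364],
       [  0.        ,   0.        ,   1.        ]]), 'R': array([[-0.84719501, -0.53124547,  0.00623471],
       [-0.19352439,  0.29764836, -0.93485494],
       [ 0.4947817 , -0.79321101, -0.35497516]]), 't': array([476.30222492, 176.30853087, 984.6992807 ])}
side lever_post [([288.5, 257.8], 0.95)]
side push_plate []
side cam_disc [([294.0, 263.8], 0.86), ([269.3, 315.6], 0.19)]
side seat [([342.1, 272.0], 0.68), ([395.3, 267.1], 0.3)]
side dish [([346.0, 273.4], 0.73)]
side shuttle [([298.3, 275.3], 0.59)]
side clock [([337.4, 251.6], 0.67)]
side tape_roll [([270.6, 313.0], 0.85)]
side cell [([339.9, 313.0], 0.6), ([367.9, 268.3], 0.52)]
1.0
```

View pics/scene0.png

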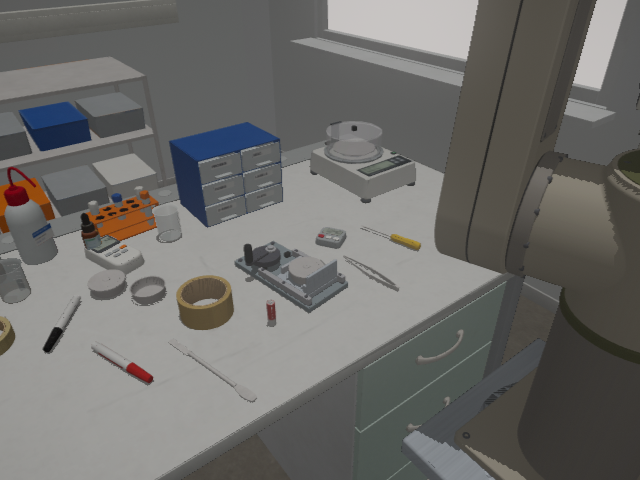

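View pics/side0.png

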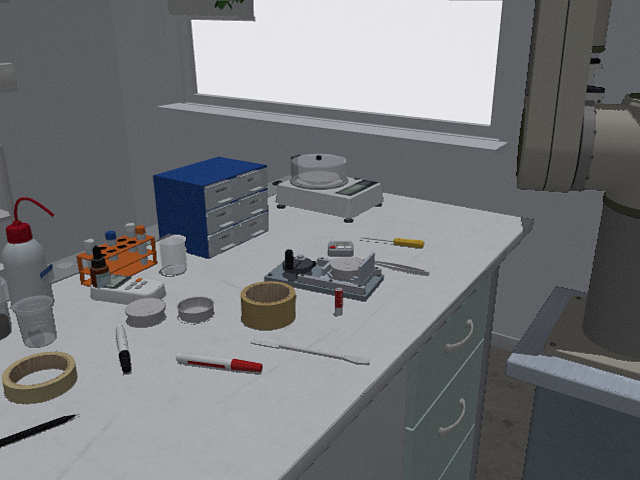

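```bash
cat > h.py <<'E'
import numpy as np
from rig import optics
def ray(c,uv):
    k=optics.get_calibration(c); K,R,t=[np.array(k[x]) for x in('K','R','t')]
    d=R.T@np.linalg.solve(K,[uv[0],uv[1],1.]); return -R.T@t,d
def atz(c,uv,z):
    o,d=ray(c,uv); return o+d*(z-o[2])/d[2]
def proj(c,X):
    k=optics.get_calibration(c); K,R,t=[np.array(k[x]) for x in('K','R','t')]
    p=K@(R@np.array(X,float)+t); return p[:2]/p[2]
E
python3 - <<'E'
from h import *
D=dict(lever_post=([247.0,255.0],[288.5,257.8],62),cam_disc=([264.9,254.6],[294,263.8],31),seat=([306.3,275.4],[342.1,272],24),dish=([305.7,274.6],[346,273.4],24),shuttle=([269.1,265.1],[298.3,275.3],0),clock=([330.4,242.8],[337.4,251.6],0),tape=([204.6,307.4],[270.6,313],0),cell=([272,321.3],[339.9,313],0))
for n,(a,b,z) in D.items(): print(n,atz('scene',a,z).round(1),atz('side',b,z).round(1))
E
```

```text
lever_post [573.1 145.3  62. ] [583.2 138.   62. ]
cam_disc [593.9  95.6  31. ] [599.7  98.3  31. ]
seat [495.5  65.7  24. ] [506.9  66.7  24. ]
dish [498.3  65.2  24. ] [497.1  68.2  24. ]
shuttle [596.5  86.5   0. ] [600.4  83.5  -0. ]
clock [585.7 -63.3   0. ] [600.3 -65.7   0. ]
tape [556.2 249.5   0. ] [549.2 240.    0. ]
cell [450.3 172.8   0. ] [445.7 173.4   0. ]
```

Call:
{"op": "step_arm", "data": {
  "rows": [0,-28,0,28,-0.12,0,-56,0,56,-0.24,0,-84,0,84,-0.36,0,-112,0,112,-0.48,0,-140,0,140,-0.6,0,-168,0,168,-0.72,0,-196,0,196,-0.84,0,-224,0,224,-0.96,0,-252,0,252,-1.08,0,-280,0,280,-1.2]
}}

```text
time_s: 1.83
eef_pos: [382.4, -184.8, 303.1]
ee_rot: [-1.571, -0.001, 0.033]
wrist_force: [0.3, 0.4, 0.4]
opening: 0.334
```

Call:
{"op": "step_arm", "data": {
  "rows": [0,15,0,38,0,0,30,0,76,0,0,45,0,114,0,0,60,0,152,0,0,75,0,190,0,0,90,0,228,0,0,105,0,262,0,0,109,0,262,0,0,109,0,262,0]
}}

```text
time_s: 2.58
eef_pos: [484.4, 80.2, 302.6]
ee_rot: [-1.571, 0.0, 0.031]
wrist_force: [0.9, 1.0, -0.9]
opening: 0.005
```

```bash
python3 - <<'E'
from rig import readout, optics, finder, bot
import cv2
s=readout.sense(); print({k:s[k] for k in ['time_s','eef_pos','ee_rot','wrist_force','opening']})
k=optics.get_calibration('wrist'); print(k)
im=optics.read_camera('wrist'); cv2.imwrite('pics/w1.png',im[:,:,::-1])
for n in ['lever_post','push_plate','cam_disc','seat','shuttle']:
    r=finder.mark_of('wrist',n); print(n,[(d['uv'],round(d['confidence'],2)) for d in r[:2]])
E
```

```text
{'time_s': 2.5833, 'eef_pos': array([484.43714883,  80.15689581, 302.60689801]), 'ee_rot': array([-1.57081262e+00,  1.76966220e-04,  3.09145493e-02]), 'wrist_force': array([ 0.91293643,  0.98878605, -0.88171622]), 'opening': 0.004621674494738588}
{'K': array([[371.64829954,   0.        , 324.86811945],
       [  0.        , 371.64829954, 242.39428905],
       [  0.        ,   0.        ,   1.        ]]), 'R': array([[ 9.99508813e-01,  3.13252632e-02, -9.27631768e-04],
       [ 3.05355493e-02, -9.66797948e-01,  2.53711072e-01],
       [ 7.05073362e-03, -2.53614778e-01, -9.67279604e-01]]), 't': array([-487.06795615,   33.53732417,  407.86258631])}
lever_post [([434.8, 164.2], 0.79)]
push_plate [([291.8, 244.7], 0.97)]
cam_disc [([435.1, 206.5], 0.85)]
seat []
shuttle [([426.3, 216.7], 0.8)]
```

View pics/w1.png

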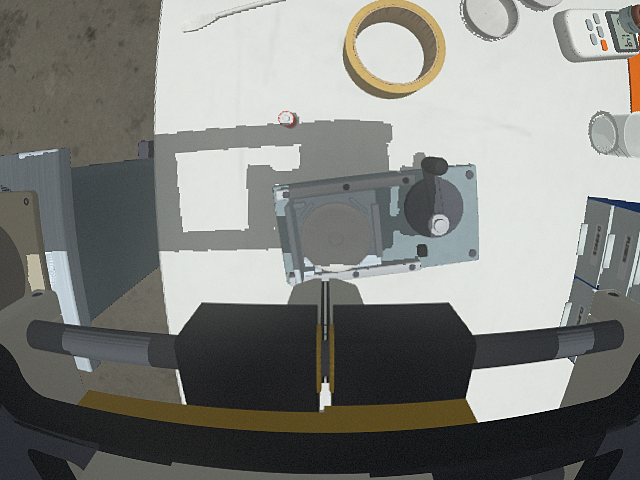

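```bash
cat >> h.py <<'E'
WK=None
def wray(uv,k):
    K,R,t=[np.array(k[x]) for x in('K','R','t')]
    d=np.array([uv[0]-K[0,2],uv[1]-K[1,2]])/K[0,0]; th=np.linalg.norm(d)
    v=np.append(d/th*np.sin(th),np.cos(th)); return -R.T@t,R.T@v
def watz(uv,z,k):
    o,d=wray(uv,k); return o+d*(z-o[2])/d[2]
def wproj(X,k):
    K,R,t=[np.array(k[x]) for x in('K','R','t')]
    p=R@np.array(X,float)+t; th=np.arccos(p[2]/np.linalg.norm(p)); n=p[:2]/np.linalg.norm(p[:2])
    return n*th*K[0,0]+K[:2,2]
E
python3 - <<'E'
from h import *
import cv2
k=optics.get_calibration('wrist')
for n,uv,z in [('post',(434.8,164.2),62),('posttop',(433,163),80),('plate',(291.8,244.7),45),('disc',(435.1,206.5),31),('shut',(426.3,216.7),0),('bolt',(438,224),45),
 ('RL',(275,185),12),('FL',(477,165),12),('FR',(480,260),12),('RR',(287,283),12)]:
    print(n,watz(uv,z,k).round(1))
im=cv2.imread('pics/w1.png')[140:300,260:500]; cv2.imwrite('pics/w1c.png',cv2.resize(im,None,fx=3.3,fy=3.3,interpolation=cv2.INTER_CUBIC))
E
```

```text
post [580.8 137.7  62. ]
posttop [573.7 139.1  80. ]
plate [453.4  55.6  45. ]
disc [593.5  94.7  31. ]
shut [594.1  78.4   0. ]
bolt [593.6  79.8  45. ]
RL [433.  108.8  12. ]
FL [643.6 138.7  12. ]
FR [659.2  34.1  12. ]
RR [445.3   3.7  12. ]
```

View pics/w1c.png

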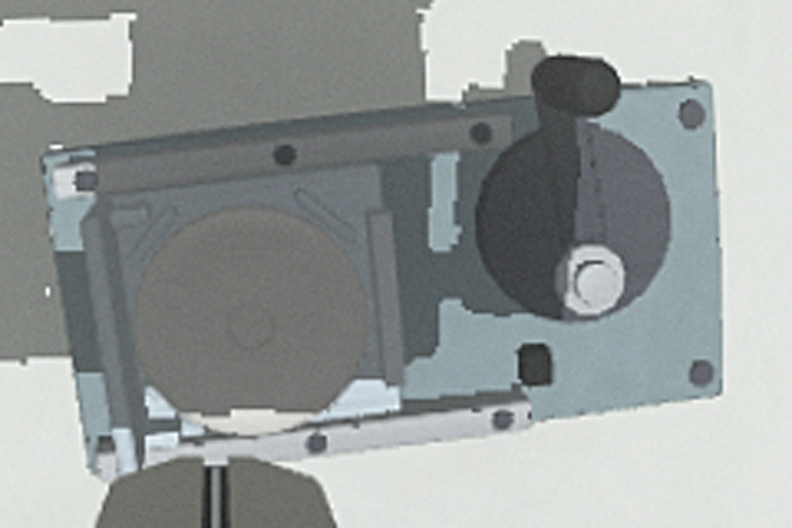

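```bash
python3 - <<'E'
from h import *
from scipy.optimize import least_squares
k=optics.get_calibration('wrist')
P=[((-160,53,12),(272.7,187)),((55,53,12),(475.8,164.8)),((55,-53,12),(478.5,259)),((-160,-53,12),(289.4,283.9))]
def X(p,q):
    c,s=np.cos(p[2]),np.sin(p[2]); return np.array([p[0]+c*q[0]-s*q[1],p[1]+s*q[0]+c*q[1],q[2]])
f=lambda p:np.concatenate([wproj(X(p,q),k)-u for q,u in P])
r=least_squares(f,[597,82,.17],loss='soft_l1'); p=r.x; print(p,f(p).round(1))
for n,uv,z in [('posttop',(440.3,166.4),80),('postbot',(429,165),46),('disc',(435.1,206.5),31),('bolt',(439.5,225),50)]:
    w=watz(uv,z,k)[:2]; d=w-p[:2]; c,s=np.cos(p[2]),np.sin(p[2]); l=np.array([c*d[0]+s*d[1],-s*d[0]+c*d[1]]); print(n,w.round(1),l.round(1),np.arctan2(l[1],l[0]),np.hypot(*l))
for q in [(-144,0,45),(-102,0,24)]: print(X(p,q),wproj(X(p,q),k),proj('scene',X(p,q)),proj('side',X(p,q)))
for c in('scene','side'):
  print(c,[proj(c,X(p,q)).round(1) for q in [(60*np.cos(1.7),60*np.sin(1.7),62)]])
E
```

```text
[5.96498293e+02 7.87695785e+01 1.52217073e-01] [-0.3 -0.1  0.6 -0.6  1.3  0.5 -1.4  0.5]
posttop [580.3 136.7] [-7.2 59.7] 1.690484448382292 60.13310910657017
postbot [580. 136.] [-7.7 59.1] 1.6999669741816674 59.58622373296372
disc [593.5  94.7] [-0.6 16.2] 1.6052965580127043 16.20657673431624
bolt [593.6  79.9] [-2.7  1.6] 2.6097498357147 3.1371296844936483
[454.1633174   56.93486703  45.        ] [292.63161316 243.38350681] [323.34829213 275.10621753] [368.39563843 266.42088439]
[495.67768538  63.30332455  24.        ] [335.87594918 232.87477464] [307.29504887 274.88782935] [347.93374851 272.68978319]
scene [array([249.3, 251.8])]
side [array([290.4, 257.9])]
```

Call:
{"op": "step_arm", "data": {
  "rows": [0,16,10,11,-0.12,0,32,20,22,-0.24,0,48,30,33,-0.36,0,64,40,45,-0.48,0,64,50,45,-0.6,0,64,60,45,-0.72,0,64,70,45,-0.84,0,64,80,45,-0.96,0,64,90,45,-1.08,0,64,100,45,-1.2]
}}

```text
time_s: 3.72
eef_pos: [546.8, 123.9, 202.4]
ee_rot: [-1.571, -0.0, 1.231]
wrist_force: [0.4, -0.6, -0.4]
opening: 0.006
```

Call:
{"op": "step_arm", "data": {
  "rows": [0,0,10,0,-0.12,0,0,20,0,-0.24,0,0,30,0,-0.36,0,0,40,0,-0.48,0,0,55,0,-0.6,0,0,66,0,-0.61,0,0,66,0,-0.61,0,0,66,0,-0.61]
}}

```text
time_s: 4.38
eef_pos: [546.2, 124.4, 136.2]
ee_rot: [-1.569, -0.0, 1.832]
wrist_force: [-0.5, -0.8, -0.3]
opening: 0.008
```

```bash
python3 - <<'E'
from rig import readout, optics, finder, bot
import cv2
s=readout.sense(); print({k:s[k] for k in ['time_s','eef_pos','ee_rot','wrist_force','opening']})
im=optics.read_camera('scene'); cv2.imwrite('pics/s2.png',cv2.resize(im[180:340,160:400,::-1],None,fx=3,fy=3))
E
```

```text
{'time_s': 4.3833, 'eef_pos': array([546.24661968, 124.38442615, 136.21010148]), 'ee_rot': array([-1.56915213e+00, -2.08517656e-04,  1.83222766e+00]), 'wrist_force': array([-0.50203501, -0.79014788, -0.30947906]), 'opening': 0.007726783009649658}
```

View pics/s2.png

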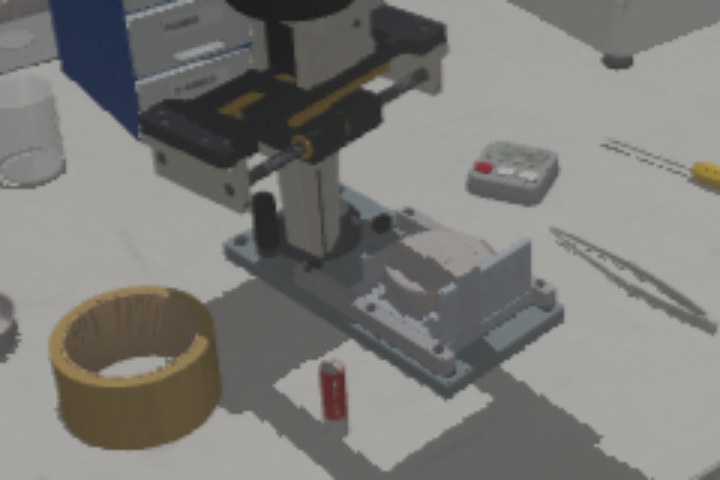

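```bash
cat > arc.py <<'E'
import numpy as np, sys
from rig import readout
O=np.array([596.5,78.8]);Y=.152
def arc(phis,D=15.5,z=None,R=60):
    s=readout.sense(); p=s['eef_pos'][:2]; y=s['ee_rot'][2]
    ax=np.array([np.cos(y),np.sin(y)]);az=np.array([-np.sin(y),np.cos(y)])
    for i,f in enumerate(phis):
        a=f+Y; d=D[i] if np.ndim(D) else D
        w=O+R*np.array([np.cos(a),np.sin(a)])+d*np.array([-np.sin(a),np.cos(a)])-p
        print(f'0, {w@ax:.1f}, 0, {w@az:.1f}, {-(a-y):.3f},',end=' ')
    print()
E
python3 - <<'E'
from arc import *
arc([1.69,1.69]+list(1.69-.1*np.arange(1,9)),[24,17]+[15.5]*8)
E
```

```text
0, 2.7, 0, -11.5, -0.009, 0, 2.7, 0, -18.5, -0.009, 0, 4.1, 0, -26.1, 0.091, 0, 4.7, 0, -32.2, 0.191, 0, 4.8, 0, -38.4, 0.291, 0, 4.3, 0, -44.6, 0.391, 0, 3.1, 0, -50.7, 0.491, 0, 1.4, 0, -56.6, 0.591, 0, -1.0, 0, -62.4, 0.691, 0, -3.9, 0, -67.8, 0.791,
```

Call:
{"op": "step_arm", "data": {
  "rows": [0,2.7,0,-11.5,0,0,2.7,0,-18.5,0,0,4,0,-26,0.09,0,4.7,0,-32,0.19,0,4.8,0,-38.5,0.29,0,4.3,0,-44.5,0.39,0,3,0,-50.5,0.49,0,1.4,0,-56.5,0.59,0,-1,0,-62.5,0.69,0,-4,0,-68,0.79]
}}

```text
time_s: 5.27
eef_pos: [613.9, 139.2, 137.4]
ee_rot: [-1.571, -0.0, 1.041]
wrist_force: [-2.6, -0.4, 0.3]
opening: 0.005
```

```bash
python3 - <<'E'
from arc import *
arc(list(.89-.1*np.arange(1,8))+[.14,.10,.10])
from rig import readout, optics, finder, bot
import cv2
s=readout.sense(); print({k:s[k] for k in ['time_s','eef_pos','ee_rot','wrist_force','opening']})
im=optics.read_camera('scene'); cv2.imwrite('pics/s3.png',cv2.resize(im[180:340,160:400,::-1],None,fx=3,fy=3))
E
```

```text
0, 0.3, 0, -6.0, 0.099, 0, 1.0, 0, -12.1, 0.199, 0, 1.0, 0, -18.3, 0.299, 0, 0.4, 0, -24.5, 0.399, 0, -0.8, 0, -30.6, 0.499, 0, -2.6, 0, -36.5, 0.599, 0, -5.0, 0, -42.2, 0.699, 0, -6.4, 0, -45.0, 0.749, 0, -7.6, 0, -47.1, 0.789, 0, -7.6, 0, -47.1, 0.789, 
{'time_s': 5.2667, 'eef_pos': array([613.93597394, 139.19826429, 137.43379969]), 'ee_rot': array([-1.57075021e+00, -1.73551329e-04,  1.04057058e+00]), 'wrist_force': array([-2.59756508, -0.38495884,  0.31191804]), 'opening': 0.004664084148352981}
```

View pics/s3.png

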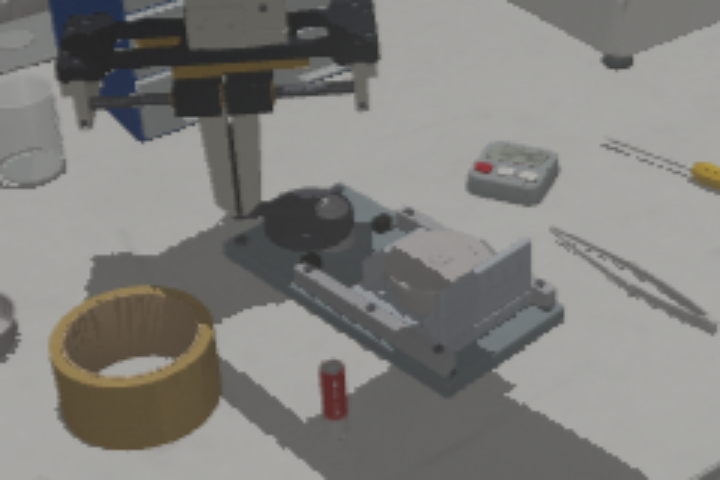

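The cam is turning with the fingers (post hidden behind them, bolt near (328,205) in the crop). Continue the arc.

Call:
{"op": "step_arm", "data": {
  "rows": [0,0.3,0,-6,0.1,0,1,0,-12,0.2,0,1,0,-18.3,0.3,0,0.4,0,-24.5,0.4,0,-0.8,0,-30.6,0.5,0,-2.6,0,-36.5,0.6,0,-5,0,-42.2,0.7,0,-6.4,0,-45,0.75,0,-7.6,0,-47.1,0.79,0,-7.6,0,-47.1,0.79]
}}

```text
time_s: 6.15
eef_pos: [650.8, 108.7, 137.3]
ee_rot: [-1.571, -0.001, 0.256]
wrist_force: [0.3, -0.6, -0.5]
opening: 0.003
```

```bash
python3 - <<'E'
from arc import *
from h import *
arc([.05,0])
from rig import readout, optics, finder, bot
import cv2
s=readout.sense(); print({k:s[k] for k in ['time_s','eef_pos','ee_rot','wrist_force','opening']})
im=optics.read_camera('wrist'); cv2.imwrite('pics/w4.png',im[:,:,::-1]);k=optics.get_calibration('wrist')
for c in ('wrist','side'):
  im=optics.read_camera(c)
  if c=='side':cv2.imwrite('pics/d4.png',cv2.resize(im[180:340,200:440,::-1],None,fx=3,fy=3))
  for n,z in (('lever_post',62),('cam_disc',31)):
    for d in finder.mark_of(c,n)[:2]:
        w=(watz(d['uv'],z,k) if c=='wrist' else atz(c,d['uv'],z))[:2]-O
        print(c,n,d,w,np.hypot(*w),np.arctan2(w[1],w[0])-Y)
E
```

```text
0, 0.7, 0, -2.9, 0.054, 0, 1.2, 0, -6.0, 0.104, 
{'time_s': 6.15, 'eef_pos': array([650.76708161, 108.67559859, 137.30139879]), 'ee_rot': array([-1.57078437e+00, -5.16720713e-04,  2.55846787e-01]), 'wrist_force': array([ 0.2557725 , -0.6156459 , -0.51019327]), 'opening': 0.00269828686261899}
side lever_post {'uv': [272.7, 242.1], 'confidence': 0.67} [61.62446056 11.23880421] 62.640920004473216 0.028393125664843866
side cam_disc {'uv': [289.6, 259.7], 'confidence': 0.63} [22.73135534  7.63653605] 23.979808141832354 0.1721012210994672
```

View pics/w4.png

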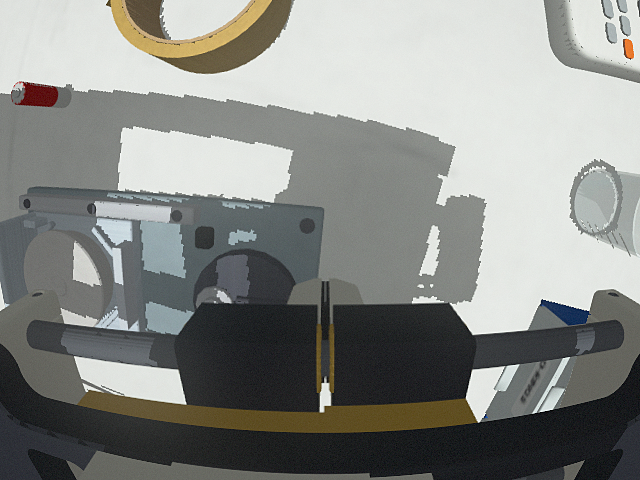

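View pics/d4.png

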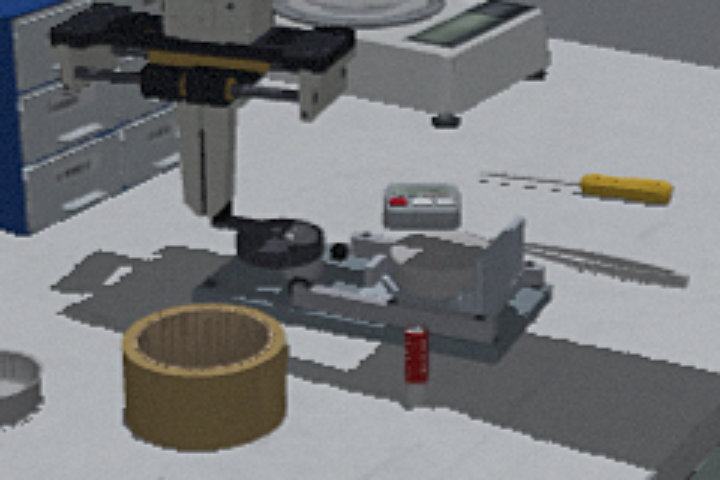

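Call:
{"op": "step_arm", "data": {
  "rows": [0,0.7,0,-2.9,0.05,0,0.7,0,-2.9,0.05,0,0.7,0,25,0.05,0,0,-25,40,0.05,0,-20,-60,40,0.05,0,-40,-90,30,0.05,0,-70,-115,20,0.05,0,-95,-140,10,0.05,0,-110,-150,0,0.05,0,-110,-150,0,0.05]
}}

```text
time_s: 7.33
eef_pos: [543.9, 79.3, 291.1]
ee_rot: [-1.573, -0.006, 0.207]
wrist_force: [-0.1, -0.3, 1.0]
opening: 0.007
```

```bash
cat > look.py <<'E'
import sys
from arc import *
from h import *
from rig import readout, optics, finder, bot
import cv2
def look(tag):
  s=readout.sense(); print({k:s[k] for k in ['time_s','eef_pos','ee_rot','wrist_force','opening']})
  for c in ('wrist','side','scene'):
    k=optics.get_calibration('wrist'); im=optics.read_camera(c); cv2.imwrite(f'pics/{c[:2]}_{tag}.png',im[:,:,::-1])
    for n,z in (('lever_post',62),('cam_disc',31),('push_plate',45),('seat',24),('dish',24)):
      for d in finder.mark_of(c,n)[:1]:
        w=(watz(d['uv'],z,k) if c=='wrist' else atz(c,d['uv'],z))[:2]-O
        cs,sn=np.cos(Y),np.sin(Y); l=np.array([cs*w[0]+sn*w[1],-sn*w[0]+cs*w[1]])
        print(c,n,d,'fixture xy',l.round(1),'ang',round(np.arctan2(l[1],l[0]),3))
if __name__=='__main__': look(sys.argv[1])
E
python3 look.py 5
```

```text
{'time_s': 7.3333, 'eef_pos': array([543.89233981,  79.30781553, 291.05306316]), 'ee_rot': array([-1.57267551, -0.00583586,  0.20740794]), 'wrist_force': array([-0.08771895, -0.33400286,  0.99180826]), 'opening': 0.007066802465742072}
wrist lever_post {'uv': [446.5, 243.9], 'confidence': 0.7} fixture xy [60.5  1.8] ang 0.03
wrist cam_disc {'uv': [393.8, 230.4], 'confidence': 0.8} fixture xy [16.6  4.5] ang 0.265
wrist push_plate {'uv': [446.9, 242.8], 'confidence': 0.68} fixture xy [67.  -1.3] ang -0.02
wrist dish {'uv': [272.9, 227.3], 'confidence': 0.73} fixture xy [-99.7  -0.4] ang -3.137
side lever_post {'uv': [272.0, 241.4], 'confidence': 0.93} fixture xy [65.8 -1. ] ang -0.016
side cam_disc {'uv': [291.3, 259.4], 'confidence': 0.7} fixture xy [21.2  1.3] ang 0.063
side push_plate {'uv': [370.7, 267.7], 'confidence': 0.92} fixture xy [-150.1    3.8] ang 3.117
side seat {'uv': [344.5, 272.2], 'confidence': 0.87} fixture xy [-95.    0.6] ang 3.136
side dish {'uv': [342.8, 271.7], 'confidence': 0.59} fixture xy [-91.1  -0.2] ang -3.139
scene lever_post {'uv': [251.2, 226.5], 'confidence': 0.73} fixture xy [62.  -2.1] ang -0.034
scene push_plate {'uv': [369.2, 272.6], 'confidence': 0.71} fixture xy [-199.3  -63.2] ang -2.835
scene seat {'uv': [305.8, 275.8], 'confidence': 0.89} fixture xy [-102.     3.9] ang 3.103
scene dish {'uv': [308.1, 274.7], 'confidence': 0.74} fixture xy [-102.7   -1.5] ang -3.127
```

View pics/wr_5.png

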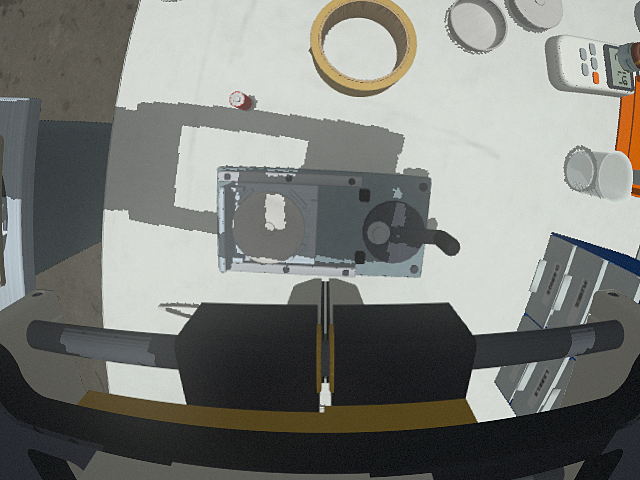

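Call:
{"op": "step_arm", "data": {
  "rows": [0,-40,0,0,0.055,0,-80,0,-1,0.055,0,-115,20,-1.6,0.055,0,-124.5,55,-1.6,0.055,0,-124.5,95,-1.6,0.055,0,-124.5,130,-1.6,0.055,0,-124.5,160,-1.6,0.055,0,-124.5,172,-1.6,0.055,0,-124.5,172,-1.6,0.055]
}}

```text
time_s: 8.98
eef_pos: [419.7, 53.7, 111.2]
ee_rot: [-1.57, 0.006, 0.152]
wrist_force: [-1.2, -0.9, -0.6]
opening: 0.008
```

```bash
cat > loc.py <<'E'
from arc import *
s=readout.sense(); w=s['eef_pos'][:2]-O; cs,sn=np.cos(Y),np.sin(Y)
print(s['time_s'],'fix',(cs*w[0]+sn*w[1]).round(2),(-sn*w[0]+cs*w[1]).round(2),s['eef_pos'],s['ee_rot'],s['wrist_force'])
E
python3 loc.py; python3 look.py 6
```

```text
8.9833 fix -178.51 1.96 [419.74932742  53.70985206 111.20130535] [-1.56985506  0.00635448  0.15185138] [-1.24297264 -0.93430498 -0.58887161]
{'time_s': 8.9833, 'eef_pos': array([419.74932742,  53.70985206, 111.20130535]), 'ee_rot': array([-1.56985506,  0.00635448,  0.15185138]), 'wrist_force': array([-1.24297264, -0.93430498, -0.58887161]), 'opening': 0.007657870979450736}
wrist cam_disc {'uv': [638.9, 286.1], 'confidence': 0.81} fixture xy [19.6  2.1] ang 0.106
wrist push_plate {'uv': [405.3, 312.4], 'confidence': 0.86} fixture xy [-142.2    1.4] ang 3.132
wrist dish {'uv': [473.6, 294.5], 'confidence': 0.67} fixture xy [-100.6    0.3] ang 3.138
side lever_post {'uv': [271.7, 241.2], 'confidence': 0.73} fixture xy [66.9 -1.7] ang -0.026
side cam_disc {'uv': [291.6, 259.5], 'confidence': 0.72} fixture xy [20.4  1.5] ang 0.076
side push_plate {'uv': [367.3, 269.2], 'confidence': 0.56} fixture xy [-146.7   12.9] ang 3.054
side seat {'uv': [342.4, 270.9], 'confidence': 0.68} fixture xy [-88.9  -3.4] ang -3.103
side dish {'uv': [347.3, 274.4], 'confidence': 0.76} fixture xy [-103.9    7.8] ang 3.066
scene lever_post {'uv': [248.7, 230.7], 'confidence': 0.74} fixture xy [52.8 11.9] ang 0.221
scene cam_disc {'uv': [265.6, 249.0], 'confidence': 0.9} fixture xy [14.3  2.9] ang 0.204
scene push_plate {'uv': [323.4, 273.2], 'confidence': 0.64} fixture xy [-140.1   -4.3] ang -3.111
scene seat {'uv': [305.3, 275.3], 'confidence': 0.67} fixture xy [-100.2    3.5] ang 3.107
scene dish {'uv': [307.4, 273.4], 'confidence': 0.56} fixture xy [-98.8  -3.5] ang -3.106
```

View pics/sc_6.png

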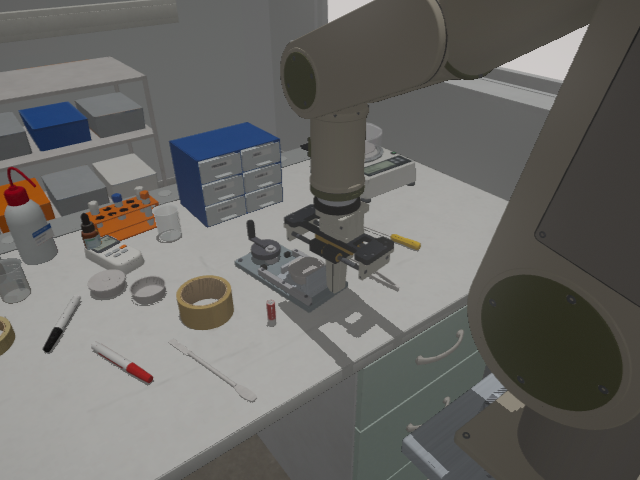

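Call:
{"op": "step_arm", "data": {
  "rows": [0,8,-6,-2,0,0,14,-6,-2,0,0,18,-6,-2,0,0,22,-6,-2,0,0,27,-6,-2,0,0,32,-6,-2,0,0,37,-6,-2,0,0,42,-6,-2,0,0,46,-6,-2,0,0,46,-6,-2,0]
}}

```text
time_s: 10.72
eef_pos: [469.1, 58.9, 120.7]
ee_rot: [-1.571, -0.001, 0.152]
wrist_force: [-0.3, 0.9, 0.3]
opening: 0.003
```

```bash
python3 loc.py; python3 look.py 7 | grep -v dish
```

```text
10.7167 fix -128.96 -0.34 [469.07964731  58.9328478  120.72792582] [-1.57070650e+00 -5.64502902e-04  1.51994244e-01] [-0.27389454  0.87249216  0.34819054]
{'time_s': 10.7167, 'eef_pos': array([469.07964731,  58.9328478 , 120.72792582]), 'ee_rot': array([-1.57070650e+00, -5.64502902e-04,  1.51994244e-01]), 'wrist_force': array([-0.27389454,  0.87249216,  0.34819054]), 'opening': 0.0029648475697986445}
wrist cam_disc {'uv': [573.1, 280.7], 'confidence': 0.94} fixture xy [17.9  2. ] ang 0.111
wrist push_plate {'uv': [361.6, 298.9], 'confidence': 0.76} fixture xy [-111.1    1.8] ang 3.126
side lever_post {'uv': [273.8, 242.1], 'confidence': 0.93} fixture xy [60.6  0.9] ang 0.014
side cam_disc {'uv': [290.9, 259.1], 'confidence': 0.64} fixture xy [22.6  0.3] ang 0.014
side push_plate {'uv': [354.4, 262.9], 'confidence': 0.86} fixture xy [-113.3   -4.7] ang -3.1
side seat {'uv': [330.3, 268.3], 'confidence': 0.86} fixture xy [-62.2  -5.1] ang -3.06
scene lever_post {'uv': [247.0, 224.7], 'confidence': 0.83} fixture xy [73.9 -0.7] ang -0.01
scene cam_disc {'uv': [265.7, 252.3], 'confidence': 0.92} fixture xy [ 5.  10.6] ang 1.128
scene push_plate {'uv': [311.5, 266.4], 'confidence': 0.56} fixture xy [-109.3   -4.5] ang -3.101
scene seat {'uv': [293.9, 268.3], 'confidence': 0.87} fixture xy [-68.2   2.8] ang 3.101
```

View pics/wr_7.png

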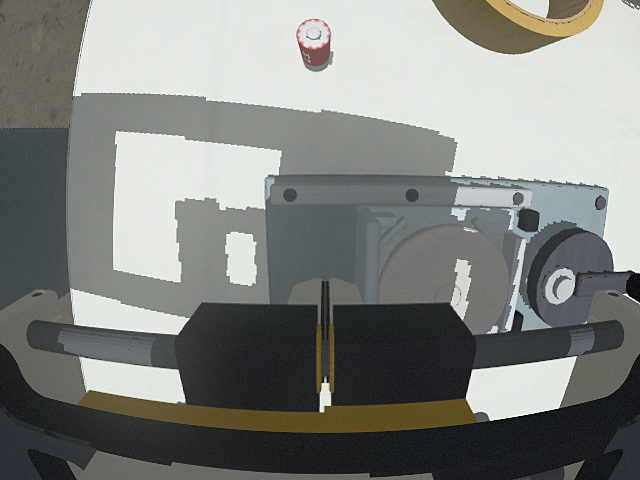

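Call:
{"op": "step_arm", "data": {
  "rows": [0,2,0,0,0,0,4,0,0,0,0,5,0,0,0,0,6,0,0,0,0,6,0,0,0]
}}

```text
time_s: 12.03
eef_pos: [474.3, 59.7, 120.6]
ee_rot: [-1.571, 0.0, 0.152]
wrist_force: [-1.5, -0.3, -0.4]
opening: 0.003
```

Call:
{"op": "step_arm", "data": {
  "rows": [0,1,0,0,0,0,1.5,0,0,0,0,2,0,0,0,0,2,0,0,0]
}}

```text
time_s: 12.37
eef_pos: [476.2, 60.0, 120.7]
ee_rot: [-1.571, 0.0, 0.152]
wrist_force: [-1.5, -0.5, 0.3]
opening: 0.002
```

```bash
python3 loc.py
```

```text
12.3667 fix -121.78 -0.32 [476.17292702  60.04105389 120.65923922] [-1.57070710e+00  1.31090757e-04  1.52010896e-01] [-1.45909917 -0.48751941  0.30139011]
```

Call:
{"op": "step_arm", "data": {
  "rows": [0,0.5,0,0,0,0,1,0,0,0,0,1.5,0,0,0,0,1.5,0,0,0]
}}

```text
time_s: 12.7
eef_pos: [477.7, 60.3, 120.7]
ee_rot: [-1.571, 0.0, 0.152]
wrist_force: [-2.4, -0.5, -0.9]
opening: 0.007
```

Call:
{"op": "step_arm", "data": {
  "rows": [0,0.5,0,0,0,0,1,0,0,0,0,1,0,0,0]
}}

```text
time_s: 12.95
eef_pos: [478.0, 60.3, 120.6]
ee_rot: [-1.571, 0.002, 0.152]
wrist_force: [-7.7, -1.3, 3.0]
opening: 0.007
```

Call:
{"op": "step_arm", "data": {
  "rows": [0,0.5,0,0,0,0,1,0,0,0,0,1,0,0,0]
}}

```text
time_s: 13.2
eef_pos: [478.2, 60.4, 120.5]
ee_rot: [-1.571, 0.004, 0.152]
wrist_force: [-12.5, -3.0, 9.2]
opening: 0.004
```

Call:
{"op": "step_arm", "data": {
  "rows": [0,-2,0,0,0,0,-8,0,0,0,0,-25,0,0,0,0,-40,-15,0,0,0,-40,-50,0,0,0,-40,-90,0,0,0,-40,-130,0,0,0,-20,-165,0,0,0,0,-180,0,0,0,0,-180,0,0]
}}

```text
time_s: 14.03
eef_pos: [483.8, 60.7, 306.7]
ee_rot: [-1.572, -0.011, 0.152]
wrist_force: [1.1, 0.5, 0.4]
opening: 0.005
```

```bash
python3 loc.py; python3 look.py 8; python3 -c "
import cv2
a=cv2.imread('pics/wr_8.png')[120:320,240:560]; cv2.imwrite('pics/wr_8c.png',cv2.resize(a,None,fx=2.5,fy=2.5))
a=cv2.imread('pics/sc_8.png')[180:340,160:400]; cv2.imwrite('pics/sc_8c.png',cv2.resize(a,None,fx=3,fy=3))"
```

```text
14.0333 fix -114.18 -0.79 [483.76115681  60.72821072 306.65898156] [-1.57219467 -0.01139289  0.15191129] [1.12271044 0.46707813 0.3936971 ]
{'time_s': 14.0333, 'eef_pos': array([483.76115681,  60.72821072, 306.65898156]), 'ee_rot': array([-1.57219467, -0.01139289,  0.15191129]), 'wrist_force': array([1.12271044, 0.46707813, 0.3936971 ]), 'opening': 0.005390956053689472}
wrist lever_post {'uv': [500.5, 222.7], 'confidence': 0.88} fixture xy [61.   3.3] ang 0.055
wrist cam_disc {'uv': [451.9, 216.5], 'confidence': 0.62} fixture xy [19.7  2.8] ang 0.141
wrist push_plate {'uv': [331.5, 218.9], 'confidence': 0.74} fixture xy [-104.3    2.3] ang 3.119
wrist dish {'uv': [376.0, 217.8], 'confidence': 0.63} fixture xy [-58.8  -0.6] ang -3.131
side lever_post {'uv': [273.0, 242.6], 'confidence': 0.69} fixture xy [60.7  3.9] ang 0.065
side cam_disc {'uv': [289.8, 259.7], 'confidence': 0.9} fixture xy [23.3  3.9] ang 0.168
side push_plate {'uv': [349.5, 265.4], 'confidence': 0.73} fixture xy [-109.2   10.3] ang 3.048
side seat {'uv': [323.6, 269.9], 'confidence': 0.6} fixture xy [-53.2   7.4] ang 3.004
side dish {'uv': [326.3, 270.0], 'confidence': 0.71} fixture xy [-58.3   5.6] ang 3.045
scene lever_post {'uv': [248.2, 227.2], 'confidence': 0.95} fixture xy [64.3  3.9] ang 0.06
scene cam_disc {'uv': [264.2, 246.1], 'confidence': 0.91} fixture xy [24.5 -2.1] ang -0.084
scene push_plate {'uv': [306.0, 264.6], 'confidence': 0.79} fixture xy [-97.8  -1.5] ang -3.127
scene seat {'uv': [290.6, 264.1], 'confidence': 0.65} fixture xy [-53.4  -2.4] ang -3.097
scene dish {'uv': [294.6, 265.1], 'confidence': 0.95} fixture xy [-61.5  -5.4] ang -3.053
```

View pics/wr_8c.png

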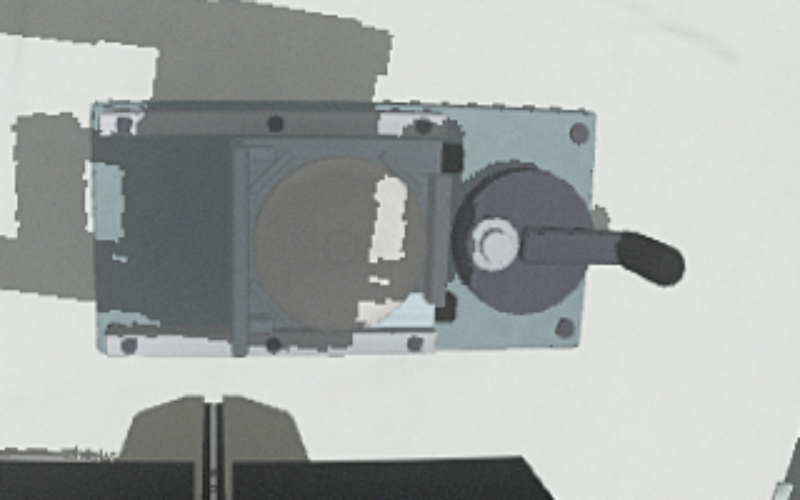

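View pics/sc_8c.png

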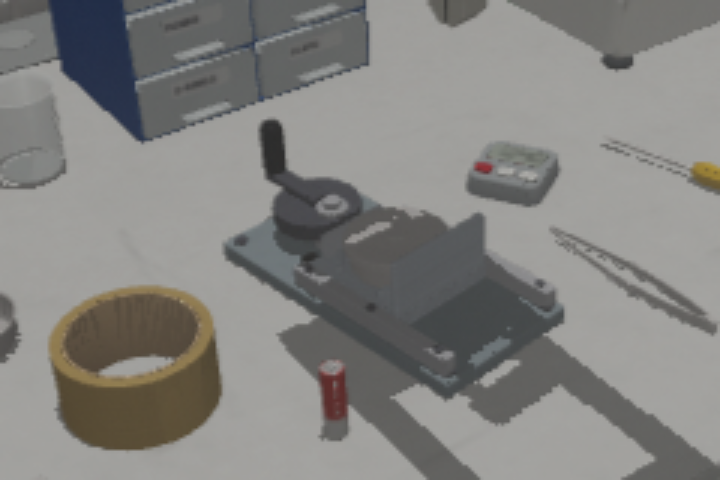

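Call:
{"op": "step_arm", "data": {
  "rows": [0,0,0,0,0,0,0,0,0,0,0,0,0,0,0]
}}

```text
time_s: 15.18
eef_pos: [479.7, 60.5, 300.8]
ee_rot: [-1.571, -0.0, 0.152]
wrist_force: [0.2, -0.4, 0.6]
opening: 0.005
```

```bash
python3 -c "
from rig import close_job,readout
print(readout.sense()['wrist_force']); print(close_job())"
```

```text
[ 0.17401283 -0.36365698  0.60434405]
the job is handed in; nothing more can be done
None
```

I turned the cam to its low point by pushing the lever post round with the closed fingertips. Then I pushed the slide forward by its back plate until it was home, backed the arm off, and handed the job in at about 15.2 s.

- **Slide:** near the end of travel the pushing force climbed from about 2 N to 12–13 N with almost no further movement, which is the hard stop. In the last pictures the slide rests against both stops. The wrist camera puts the plate's rear face at fixture x = -104.3 mm, against -104 mm for fully home.
- **Cam:** all three cameras put the lever post at about +0.06 rad in the last pictures. An earlier look, before the slide push, gave between -0.03 and +0.03 rad. The line of the lever in the final wrist picture reads about -0.04 rad. These agree to within camera error. The cam disc marks were noisier, from -0.08 to +0.17 rad, and one earlier outlier of 1.1 rad came while the arm partly blocked the view.
- **Plate position:** the side camera read the final plate at -109 mm and the scene camera at -98 mm. I relied on the wrist camera and the force instead.
- **Dish and other things:** the dish is still in its seat. The tape roll, cell, timer, tweezers and driver look unmoved in the scene picture. I did not check the spatula separately; the arm never went near it.
- **Arm:** it ended with the fingertips about 217 mm above the bench, touching nothing, with under 1 N at the wrist.

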